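# Angle the slide carton past the post into its bay

### The job

Park the long white slide carton that lies in front of the aluminium bay inside it, behind the short steel post: push its left end in behind the post first, then push its right end round, until the whole carton lies between the two end stops with its long far side flat against the back fence. Only push it, gently for it holds glass, along the worktop, never lift or tip it, and leave the amber bottle, the culture dish and the film roll where they stand.

Things in the scene. Friction and masses are not known exactly. Their poses are not given: they have to be found in the camera images.
- carton: Long open white card tray with boxes of glass slides, loose, 106 mm (its x) by 340 mm (its y) by 66 mm high, 0.28 to 0.56 kg, pushed with 2 to 10 N, must not be pressed with over 40 N. Origin: centre of its underside. At the bay's yaw it lies along the fence. It starts in front of the bay, its left end (+y) turned away from the robot, 0.1 to 0.45 rad off the fence's direction
- carton_left_end (a point): Point in the middle of the carton's left (+y) end wall, 30 mm above its underside, 170 mm from its centre; axes as the carton's
- carton_right_end (a point): Point in the middle of the carton's right (-y) end wall, 30 mm above its underside, 170 mm from its centre; axes as the carton's
- bay: Fixed bay of aluminium angle, 45 mm high, 8 mm thick, no floor, open to the robot. Origin on the worktop, where the carton's centre lies when fully home; x points into the bay (away from the robot), y to the left along the fence. Inner faces: back fence x = +54 mm; left stop y = +190 (runs from x = -46 to the fence), right stop y = -225 (from x = -20). Post at x = -105, y = +100
- post_top (a point): Centre of the top of the round steel post, 24 mm across, 80 mm high, fixed in front of the left part of the bay's mouth. From post to right stop is 313 mm, less than the carton's length; from post to back fence 147 mm: the carton goes in only at an angle, left end first
- amber_bottle: Bystander: amber reagent bottle with black cap, 50 mm across, 98 mm high, loose, left of the post; origin at the centre of its underside
- culture_dish: Bystander: 61 mm round culture dish, 14 mm high, loose, left of the left stop; origin at the centre of its underside
- film_roll: Bystander: white roll of sealing film lying flat, 84 mm across, 52 mm high, loose, at the right front of the worktop; origin at the centre of its underside

How it is judged:
By the outcome, as a careful person would: the job done as asked, in the order asked, and still so for the second after the job is handed in, with the robot touching nothing.
It also fails if it takes over 72 s, if anything falls off the work surface, if the arm or the gripper's body presses on something with over 40 N, if the wrist force passes 120 N, or if a joint passes its speed limit or range.

### The arm

A 7-joint arm with a two-finger parallel gripper is mounted at the origin on a cart in front of the work surface, level with it; the furniture and walls round the work are solid. World frame = base frame: x ahead of the robot, y to its left, z up, the work surface at z = 0. Lengths are in mm, angles in rad, forces in N, time in s.
With the tool pointing down it reaches from about 425 to 825 mm from the base axis. Payload 3.6 kg.
Tool frame: the origin (TCP) lies between the finger pads; the fingertips stand 11 mm ahead of it and the grasp point (between the pads) lies 8 mm behind it; z points along the fingers, y is the line along which they close (so a half turn about z gives the same grasp; the last joint's range is limited). The gripper opens to 93 mm and grips with 3 to 60 N. Pads are 15 mm wide; open, the fingers measure 128 mm over their backs; the gripper's body (75 mm by 188 mm) begins 65 mm behind the grasp point.
Start: joints at [-1.256, 0.615, -0.013, 1.423, 0.008, 1.103, -0.04], TCP at [217.835, 612.381, 229.64] pointing down, gripper open.
Joint ranges: [-3.12, 3.12], [-0.3, 2.06], [-1.34, 1.32], [0.26, 2.42], [-1.36, 4.5], [0.01, 1.98], [-2.84, 2.84]. Speed limits (rad/s): [2.79, 2.79, 3.14, 3.14, 3.14, 3.14, 3.14].

### API

Orientations are given as a unit quaternion [x, y, z, w].
In Python, from rig import manip gives the robot as it stands.
- The arm moves only by the shell command python3 -m pendant 'ROWS' [FORCE]. ROWS is JSON, a list that holds one entry, the list of rows, each a list of 5 numbers: the shift along the tool's x, y, z in m, then the turn about the tool's z in degrees, then the closure, from 0 (fully open) to 1 (shut). In form: [[[x, y, z, twist, fingers], ...]]. A call has 1 to 20 rows; each row shifts and turns the commanded pose from where the row before left it, along the tool's axes as they then stand; what a row does not reach is not made up. A row lasts 1/10 s, in which the tool goes at most 50 mm and 8.59 degrees, less where a joint would pass 70% of its speed; a pose out of reach is approached as far as the arm can. A call with a gripper value outside its range is refused whole. The fingers move at their own pace and stop on an object; FORCE is the grip in N (left out, the last holds). Time passes only in rows, so rows that do not move let the fingers close. It gives the time, the measured TCP pose, the force, the opening and the grip force at its end, in the units of the state.
- manip.sense(): the state, without advancing time (a new reading comes with each control period).
- manip.grab_frame(name): name is "scene" or "top"; returns (picture, depth): 420x560x3 uint8, red, green, blue; 420x560 float32, mm along the optical axis (not along the pixel's ray), 0 where there is no reading.
- manip.camera_info(name): a dict with "mtx" (3x3 intrinsics, pixels), "R" (3x3) and "t" (3): a world point X has camera coordinates R X + t. Camera axes: x right, y down, z forward; pixel columns grow to the right and rows downward; lengths in mm; the calibration is good to about 2 mm. A picture is of the moment at which its call begins. camera_info takes no time and is no camera call.
- manip.sign_off(): hands the job in; it is judged then, once.
The state is a dict: "t": time; "joints": joint angles; "joint_vel": joint speeds; "joint_torque": joint torques, N m; "ee_pos": TCP position; "eef_rot": TCP orientation; "force": force on the tool from outside, world axes, zero at the start; "torque": the same for the moment, N m; "finger_gap": finger opening in mm; "grip_force": force on a finger pad.
Only numpy, scipy, OpenCV 4.12 (cv2) and the standard library are available. Lean on these libraries where they do the work, as an engineer would, in place of code of your own. Each camera call takes 0.05 s, during which the arm holds its last target. There are 200 camera calls.

## Working session

There is one attempt and no reset: what is moved stays moved. The work goes in short steps, Python scripts to look and compute and a shell command to move; the robot and the scene stay as the last step left them, time stands still between calls to the robot, and variables do not carry over. Pictures are saved under pics/ and viewed, at most 10 in all, crops included, and the job is handed in when it is done.

```bash
mkdir -p pics; ls; python3 - <<'E'
from rig import manip
import cv2,numpy as np
for n in("scene","top"):
    p,d=manip.grab_frame(n); cv2.imwrite(f"pics/{n}0.png",p[:,:,::-1]); np.savez(f"{n}0.npz",p=p,d=d)
    i=manip.camera_info(n); print(n,i)
print(manip.sense())
E
```

```text
pics
scene {'mtx': array([[465.17060975,   0.        , 283.09628334],
       [  0.        , 465.17060975, 202.01520692],
       [  0.        ,   0.        ,   1.        ]]), 'R': array([[-0.44115172, -0.89739705,  0.0079816 ],
       [-0.58112851,  0.27887724, -0.76453721],
       [ 0.68386755, -0.34191523, -0.64453018]]), 't': array([ 213.16686608,  392.01883481, 1384.17734308])}
top {'mtx': array([[415.22594872,   0.        , 279.78588238],
       [  0.        , 415.22594872, 206.95177843],
       [  0.        ,   0.        ,   1.        ]]), 'R': array([[-1.21600785e-03, -9.99913730e-01,  1.30787833e-02],
       [-9.89668498e-01, -6.71757474e-04, -1.43372983e-01],
       [ 1.43369400e-01, -1.31180025e-02, -9.89582302e-01]]), 't': array([ -23.37976849,  554.58857895, 1233.35581321])}
{'t': 0.1, 'joints': array([-1.25550175,  0.61583866, -0.01265223,  1.42470505,  0.008123  ,
        1.10341078, -0.04041244]), 'joint_vel': array([ 2.68858987e-03, -3.28179611e-03,  9.57993604e-05, -2.42065901e-03,
        9.11287503e-04,  2.08941442e-04, -5.29030339e-05]), 'joint_torque': array([ 1.02445825e-03, -4.60040903e+01,  2.09813998e-01, -1.66243905e+01,
       -6.12621917e-02,  1.69138022e-02,  1.03301609e-04]), 'ee_pos': array([217.61504454, 611.77054712, 228.59754332]), 'eef_rot': array([ 1.70021014e-01,  9.85439759e-01, -1.14122513e-03, -1.82507413e-04]), 'force': array([ 0.0106735 ,  0.21595089, -0.493318  ]), 'torque': array([ 0.01891822,  0.00776774, -0.05405228]), 'grip_force': 0.0, 'finger_gap': 92.86619576888837}
```

View pics/top0.png

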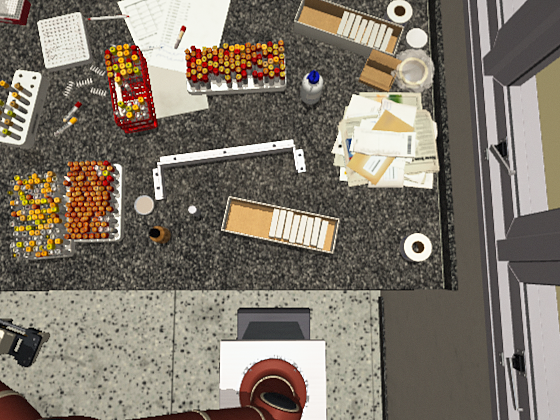

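View pics/scene0.png

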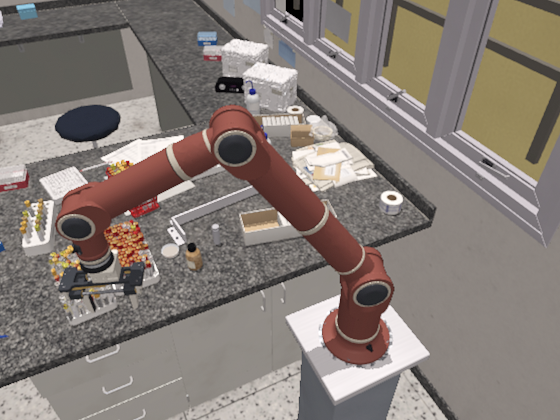

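The top view shows the carton with corners near (230,197), (338,216), (334,252) and (222,231). The fence runs from (158,160) to (296,143), and the post is at (192,209). The bottle is at (158,233), the dish at (144,204) and the film roll at (418,247). In the scene view the arm hides part of the carton, so I'll measure with the top camera.

```bash
cat > h.py <<'E'
from rig import manip
import cv2,numpy as np
def cloud(n,d):
    i=manip.camera_info(n);K=i["mtx"];v,u=np.mgrid[:420,:560]
    c=np.stack([(u-K[0,2])/K[0,0]*d,(v-K[1,2])/K[1,1]*d,d],-1)
    P=(c-i["t"])@i["R"]; P[d==0]=np.nan; return P
def reg(P,x0,y0,x1,y1,z0,z1):
    q=P[y0:y1,x0:x1].reshape(-1,3); return q[(q[:,2]>z0)&(q[:,2]<z1)]
def rect(q):
    (c,s,a)=cv2.minAreaRect(q[:,:2].astype(np.float32)); 
    b=cv2.boxPoints((c,s,a)); e=b[1]-b[0],b[2]-b[1]; L=max(e,key=np.linalg.norm)
    L=L*np.sign(L[1]); return np.array(c),sorted(s),np.arctan2(-L[0],L[1])  # yaw: long axis = y axis
def sil(p,d):
    pass
E
python3 - <<'E'
from h import *
d=np.load("top0.npz")["d"];P=cloud("top",d)
print("table z",np.nanmedian(P[260:280,230:330,2]))
q=reg(P,205,185,350,260,12,80);print("carton",rect(q),np.percentile(q[:,2],[5,50,95,99]),len(q))
q=reg(P,205,185,350,260,58,75);print("carton rim",rect(q),len(q))
q=reg(P,168,138,288,172,30,55);print("fence",rect(q),len(q),np.median(q[:,2]))
q=reg(P,148,135,310,205,30,55);print("bay",rect(q),len(q))
print(cv2.boxPoints(cv2.minAreaRect(q[:,:2].astype(np.float32))))
for n,b in dict(post=(184,198,202,220),bottle=(145,220,172,248),dish=(132,192,156,217),film=(400,230,436,264)).items():
    q=reg(P,*b,7,120);z=np.percentile(q[:,2],97);t=q[q[:,2]>z-8];print(n,q.min(0),q.max(0),t.mean(0),len(t))
E
```

```text
table z -0.11674950960134789
carton (array([556.11889648, -44.54547119]), [222.7624053955078, 359.4881286621094], np.float32(-0.20325807)) [21.70963118 55.28254836 66.48097701 69.25457449] 2298
carton rim (array([500.65200806, -23.16777039]), [105.46705627441406, 339.98077392578125], np.float32(-0.20368014)) 614
fence (array([721.57434082, 139.09663391]), [11.30368423461914, 374.5830383300781], np.float32(0.1351333)) 442 43.414481408981956
bay (array([638.2255249 , 133.42138672]), [178.0105743408203, 431.43585205078125], np.float32(0.13513319)) 738
[[520.96967 335.1817 ]
 [579.0937  -92.32093]
 [755.4814  -68.33893]
 [697.35736 359.1637 ]]
post [532.07074332 226.01426396   7.8215797 ] [554.92057233 249.4510611   85.46636298] [543.39306713 238.35520996  79.8885391 ] 48
bottle [447.83867161 317.15009791   8.10554001] [497.96817984 364.82682096 102.74446561] [472.83230201 343.39452528  96.97842419] 72
dish [538.42136846 368.09642365   7.05532617] [596.28541335 431.0963851   21.34509708] [567.73390244 401.45596076  14.55771136] 254
film [ 392.4499309  -497.39791173    7.03356295] [ 480.30934557 -394.41188002   59.99259864] [ 433.04464686 -436.43700299   52.40406203] 446
```

```bash
cat >> h.py <<'E'
from scipy.spatial.transform import Rotation as Rn
O=np.array([660.9,153.4]); BY=0.1351
def axes(y): return np.array([np.cos(y),np.sin(y)]),np.array([-np.sin(y),np.cos(y)])
BX,BYV=axes(BY)
def bay(p): p=np.asarray(p)-O; return np.array([p@BX,p@BYV])
def world(b): return O+b[0]*BX+b[1]*BYV
def tool():
    s=manip.sense();M=Rn.from_quat(s["eef_rot"]).as_matrix();return s,M
def rel(target,yaw_y=None):
    """target world xyz mm; yaw_y = world angle deg wanted of tool y; print tool-frame shifts in m (after twist)"""
    s,M=tool();a=np.degrees(np.arctan2(M[1,1],M[0,1]));tw=0
    if yaw_y is not None:
        tw=-((yaw_y-a+90)%180-90); M=M@Rn.from_euler('z',tw,degrees=True).as_matrix()
    print("tcp",s["ee_pos"].round(1),"ydir",a.round(1),"twist",round(tw,2),"shift_m",(M.T@(np.array(target)-s["ee_pos"])/1000).round(4),"t",s["t"])
def carton(n="top",save=None):
    p,d=manip.grab_frame(n)
    if save: cv2.imwrite(f"pics/{save}.png",p[:,:,::-1])
    P=cloud(n,d);m=((P[...,2]>57)&(P[...,2]<75)).astype(np.uint8)
    X=P[...,:2]-O; bx=X@BX; by=X@BYV
    m[~((bx>-330)&(bx<75)&(by>-420)&(by<215))]=0
    m[np.hypot(bx+105,by-100)<22]=0
    q=P[m>0]; c,s,y=rect(q); b=bay(c); th=y-BY
    print("carton world",c.round(1),"size",np.round(s,1),"yaw",round(float(y),4),"| bay",b.round(1),"rel",round(float(th),4),"n",len(q))
    ex,ey=axes(th)
    for k,i,j in(("LF",53,170),("LN",-53,170),("RF",53,-170),("RN",-53,-170)): print(k,(b+i*ex+j*ey).round(1),end=" ")
    print("post clearance",(-53-(np.array([-105,100])-b)@ex-12).round(1)); return c,y
E
python3 - <<'E'
from h import *
c,y=carton(); ex,ey=axes(y)
rel([430,300,229],np.degrees(y)+90)
rel([*(c-70*ex),229],np.degrees(y)+90)
print(c-70*ex)
E
```

```text
carton world [502.3 -11.4] size [298.4 677.3] yaw 0.4437 | bay [-179.4 -141.9] rel 0.3086 n 937
LF [-180.5   36.2] LN [-281.5    4. ] RF [ -77.2 -287.8] RN [-178.2 -320. ] post clearance -209.3
tcp [217.7 611.9 228.8] ydir 70.4 twist -45.0 shift_m [-5.790e-02 -3.728e-01  2.000e-04] t 0.15
tcp [217.7 611.9 228.8] ydir 70.4 twist -45.0 shift_m [ 0.0805 -0.6851  0.0008] t 0.15
[439.06400299 -41.40000534]
```

```bash
python3 - <<'E'
s=open("h.py").read()
s=s.replace("    q=P[m>0]; c,s","    m[np.hypot(bx+160.8,by-213.6)<50]=0\n    k,l,st,_=cv2.connectedComponentsWithStats(cv2.dilate(m,np.ones((3,3),np.uint8)))\n    m[l!=1+np.argmax(st[1:,4])]=0\n    q=P[m>0]; c,s")
open("h.py","w").write(s)
from h import *
c,y=carton(); ex,ey=axes(y)
rel([430,300,229],np.degrees(y)+90)
rel([*(c-70*ex),229],np.degrees(y)+90)
print(c-70*ex)
E
```

```text
carton world [500.7 -23.1] size [105.4 340.9] yaw -0.2045 | bay [-182.5 -153.3] rel -0.3396 n 774
LF [-75.9 -10.7] LN [-175.8   24.7] RF [-189.2 -331.2] RN [-289.1 -295.9] post clearance -53.7
tcp [217.7 612.  228.9] ydir 70.4 twist -7.86 shift_m [-0.2712 -0.2623  0.0003] t 0.2
tcp [217.7 612.  228.9] ydir 70.4 twist -7.86 shift_m [-0.3361 -0.5643  0.0007] t 0.2
[432.16426849  -8.85238075]
```

```bash
python3 -m pendant '[[[0,0,0,-7.86,0],[-0.034,-0.033,0,0,0],[-0.034,-0.033,0,0,0],[-0.034,-0.033,0,0,0],[-0.034,-0.033,0,0,0],[-0.034,-0.033,0,0,0],[-0.034,-0.033,0,0,0],[-0.034,-0.033,0,0,0],[-0.033,-0.031,0,0,0],[-0.008,-0.038,0,0,0],[-0.008,-0.038,0,0,0],[-0.008,-0.038,0,0,0],[-0.008,-0.038,0,0,0],[-0.008,-0.038,0,0,0],[-0.008,-0.038,0,0,0],[-0.008,-0.038,0,0,0],[-0.008,-0.036,0,0,0],[0,0,0,0,0]]]' 10; python3 - <<'E'
from h import *
rel([432,-9,120],78.3)
E
```

```text
t: 2.0
ee_pos: [430.9, -13.6, 229.8]
eef_rot: [0.107, 0.994, -0.001, 0.0]
force: [0.6, 0.3, 0.3]
finger_gap: 92.9
grip_force: 0.0
tcp [430.9 -13.6 229.8] ydir 77.7 twist -0.6 shift_m [-0.      0.0051  0.1098] t 2.0
```

```bash
python3 -m pendant '[[[0,0,0.025,-0.6,0],[0,0,0.025,0,0],[0,0,0.025,0,0],[0,0,0.025,0,0],[0,0,0.025,0,0],[0,0,0.025,0,0],[0,0,0.025,0,0],[0,0,0.023,0,0],[0,0,0,0,0],[0,0,0,0,0]]]'; python3 - <<'E'
from h import *
rel([432,-9,30],78.3); carton()
E
```

```text
t: 3.0
ee_pos: [431.3, -7.4, 31.7]
eef_rot: [0.097, 0.995, 0.0, -0.0]
force: [-0.4, -0.3, 0.7]
finger_gap: 93.1
grip_force: 0.0
tcp [431.3  -7.4  31.7] ydir 78.9 twist 0.62 shift_m [-0.001  -0.0015  0.0017] t 3.0
carton world [500.7 -23. ] size [105.3 340. ] yaw -0.2032 | bay [-182.5 -153.2] rel -0.3383 n 597
LF [-76.1 -10.4] LN [-176.1   24.8] RF [-189.  -331.1] RN [-288.9 -296. ] post clearance -54.1
```

```bash
python3 -m pendant '[[[-0.004,0,0,0,0],[-0.004,0,0,0,0],[-0.004,0,0,0,0],[-0.004,0,0,0,0],[-0.004,0,0,0,0],[-0.004,0,0,0,0],[-0.004,0,0,0,0],[-0.004,0,0,0,0],[-0.004,0,0,0,0],[-0.004,0,0,0,0]]]'; python3 - <<'E'
from h import *
carton();rel([432,-9,30],78.3)
E
```

```text
t: 4.05
ee_pos: [467.0, -15.5, 32.1]
eef_rot: [0.097, 0.995, -0.0, -0.004]
force: [-6.5, 0.9, 4.9]
finger_gap: 93.0
grip_force: 3.2
carton world [530.9 -29.4] size [105.6 340.8] yaw -0.1935 | bay [-153.5 -163.6] rel -0.3286 n 557
LF [-48.4 -19.8] LN [-148.8   14.4] RF [-158.2 -341.6] RN [-258.5 -307.4] post clearance -25.8
tcp [468.6 -15.7  32.1] ydir 78.8 twist 0.53 shift_m [ 0.0372 -0.0009  0.0022] t 4.1
```

```bash
python3 -m pendant '[[[-0.004,0,0,0,0],[-0.004,0,0,0,0],[-0.004,0,0,0,0],[-0.004,0,0,0,0],[-0.004,0,0,0,0],[-0.004,0,0,0,0],[-0.004,0,0,0,0],[-0.004,0,0,0,0],[-0.004,0,0,0,0],[-0.004,0,0,0,0],[-0.002,0,0,0,0]]]'; python3 - <<'E'
from h import *
carton();rel([432,-9,30],78.3)
E
```

```text
t: 5.2
ee_pos: [510.2, -23.8, 32.0]
eef_rot: [0.097, 0.995, -0.0, -0.002]
force: [-6.4, -0.1, 4.4]
finger_gap: 92.9
grip_force: 2.8
carton world [574.1 -37.6] size [105.7 339.6] yaw -0.1939 | bay [-111.7 -177.6] rel -0.329 n 515
LF [ -6.7 -33.8] LN [-107.     0.4] RF [-116.5 -355.6] RN [-216.8 -321.4] post clearance 18.3
tcp [510.8 -23.8  32. ] ydir 78.8 twist 0.55 shift_m [ 0.0801 -0.0015  0.0022] t 5.25
```

```bash
python3 -m pendant '[[[0.01,0,0,0,0],[0.008,0,-0.02,0,0],[0,0,-0.04,0,0.35],[0,0,-0.04,0,0.35],[0,0,0,0,0.35]]]'; python3 - <<'E'
from h import *
c,y=carton(); ex,ey=axes(y);print(manip.sense()["joints"].round(2))
t=c-195*ey;print(t)
rel([*t,132]);rel([*t,132],np.degrees(y))
E
```

```text
t: 5.75
ee_pos: [498.9, -20.4, 136.7]
eef_rot: [0.097, 0.995, 0.001, 0.007]
force: [0.3, 0.5, -0.5]
finger_gap: 73.9
grip_force: 0.0
carton world [574.9 -37.4] size [105.8 340.1] yaw -0.1942 | bay [-111.  -177.5] rel -0.3293 n 495
LF [ -5.8 -33.7] LN [-106.1    0.5] RF [-115.8 -355.5] RN [-216.1 -321.2] post clearance 19.1
[-0.03  0.51  0.04  1.98 -0.04  0.65  1.41]
[ 537.23607254 -228.71908569]
tcp [497.1 -20.3 134.5] ydir 78.9 twist 0 shift_m [-0.0795 -0.1969  0.0029] t 5.8
tcp [497.1 -20.3 134.5] ydir 78.9 twist -89.96 shift_m [ 0.1968 -0.0796  0.0029] t 5.8
```

```bash
python3 -m pendant '[[[0,-0.04,0,0,0.35],[-0.02,-0.04,0,0,0.35],[-0.02,-0.04,0,0,0.35],[-0.02,-0.04,0,0,0.35],[-0.02,-0.037,0,0,0.35],[0,0,0,8.2,0.35],[0,0,0,8.2,0.35],[0,0,0,8.2,0.35],[0,0,0,8.2,0.35],[0,0,0,8.2,0.35],[0,0,0,8.2,0.35],[0,0,0,8.2,0.35],[0,0,0,8.2,0.35],[0,0,0,8.2,0.35],[0,0,0,8.2,0.35],[0,0,0,8,0.35],[0,0,0,0,0.35],[0,0,0,0,0.35]]]'; python3 - <<'E'
from h import *
c,y=carton(); ex,ey=axes(y);print(manip.sense()["joints"].round(2))
t=c-195*ey;rel([*t,31],np.degrees(y))
E
```

```text
t: 7.6
ee_pos: [534.3, -228.9, 130.7]
eef_rot: [0.771, 0.637, -0.001, -0.0]
force: [0.3, 0.7, -0.3]
finger_gap: 60.3
grip_force: 0.0
carton world [574.9 -37.4] size [106.2 339.3] yaw -0.1947 | bay [-110.9 -177.5] rel -0.3298 n 777
LF [ -5.7 -33.8] LN [-106.     0.5] RF [-115.8 -355.5] RN [-216.1 -321.1] post clearance 19.3
[ 0.07  0.66  0.48  1.75 -0.4   0.82  0.55]
tcp [ 534.4 -228.9  131. ] ydir -11.0 twist 0.19 shift_m [0.0008 0.0028 0.1   ] t 7.65
```

```bash
python3 -m pendant '[[[0,0.003,0.025,0.2,0.35],[0,0,0.025,0,0.35],[0,0,0.025,0,0.35],[0,0,0.025,0,0.35],[0,0,0,0,0.35],[0.006,0,0,0,0.35],[0.006,0,0,0,0.35],[0.004,0,0,0,0.35],[0.004,0,0,0,0.35],[0.004,0,0,0,0.35],[0.004,0,0,0,0.35],[0.004,0,0,0,0.35],[0.004,0,0,0,0.35],[0.004,0,0,0,0.35],[0.004,0,0,0,0.35],[0.004,0,0,0,0.35],[0.004,0,0,0,0.35],[0.004,0,0,0,0.35],[0.004,0,0,0,0.35],[0.004,0,0,0,0.35]]]'; python3 - <<'E'
from h import *
c,y=carton(); rel([0,0,31])
E
```

```text
t: 9.65
ee_pos: [550.5, -169.8, 33.0]
eef_rot: [0.774, 0.633, -0.001, 0.003]
force: [-1.6, -5.8, 3.8]
finger_gap: 60.6
grip_force: 2.8
carton world [586.8  21.1] size [105.5 311.6] yaw -0.2019 | bay [ -91.2 -121.1] rel -0.337 n 634
LF [15.  21.8] LN [-85.   56.9] RF [ -97.4 -299.1] RN [-197.4 -264. ] post clearance 21.1
tcp [ 550.8 -168.6   32.9] ydir -11.4 twist 0 shift_m [ 5.650e-02 -5.733e-01 -1.000e-04] t 9.7
```

```bash
sed -i 's/; c,s,y=rect(q); b=bay(c)/; c,s,y=rect(q); c=c+(s[1]\/2-170)*axes(y)[1]; b=bay(c)/' h.py; python3 -m pendant '[[[0.005,0,0,0,0.35],[0.005,0,0,0,0.35],[0.005,0,0,0,0.35],[0.005,0,0,0,0.35],[0.005,0,0,0,0.35],[0.005,0,0,0,0.35],[0.005,0,0,0,0.35],[0.005,0,0,0,0.35],[0.005,0,0,0,0.35],[0.005,0,0,0,0.35],[0.005,0,0,0,0.35],[0.005,0,0,0,0.35]]]'; python3 - <<'E'
from h import *
c,y=carton(); rel([0,0,31])
E
```

```text
t: 10.9
ee_pos: [562.3, -110.9, 32.9]
eef_rot: [0.774, 0.633, -0.0, 0.002]
force: [-0.9, -6.1, 5.4]
finger_gap: 60.6
grip_force: 3.0
carton world [596.2  66.5] size [106.  295.4] yaw -0.1978 | bay [-75.8 -77.4] rel -0.3329 n 591
LF [29.8 66. ] LN [-70.4 100.6] RF [ -81.3 -255.4] RN [-181.5 -220.7] post clearance 20.5
tcp [ 562.7 -109.3   32.8] ydir -11.4 twist 0 shift_m [-4.100e-03 -5.732e-01  1.000e-04] t 10.95
```

```bash
python3 -m pendant '[[[0.005,-0.0005,0,0,0.35],[0.005,-0.0005,0,0,0.35],[0.005,-0.0005,0,0,0.35],[0.005,-0.0005,0,0,0.35],[0.005,-0.0005,0,0,0.35],[0.005,-0.0005,0,0,0.35],[0.005,-0.0005,0,0,0.35],[0.005,-0.0005,0,0,0.35],[0.005,-0.0005,0,0,0.35],[0.005,-0.0005,0,0,0.35],[0.005,-0.0005,0,0,0.35]]]'; python3 - <<'E'
from h import *
c,y=carton(save="s1"); rel([0,0,31])
E
```

```text
t: 12.05
ee_pos: [568.0, -55.6, 32.7]
eef_rot: [0.774, 0.633, -0.0, 0.002]
force: [0.4, -6.5, 6.1]
finger_gap: 60.6
grip_force: 3.0
carton world [601.5 121.1] size [105.5 280.4] yaw -0.2006 | bay [-63.2 -24. ] rel -0.3357 n 551
LF [ 42.8 119. ] LN [-57.2 153.9] RF [ -69.2 -202. ] RN [-169.3 -167.1] post clearance 15.3
tcp [568.1 -53.9  32.6] ydir -11.4 twist 0 shift_m [-0.0596 -0.5676 -0.    ] t 12.1
```

View pics/s1.png

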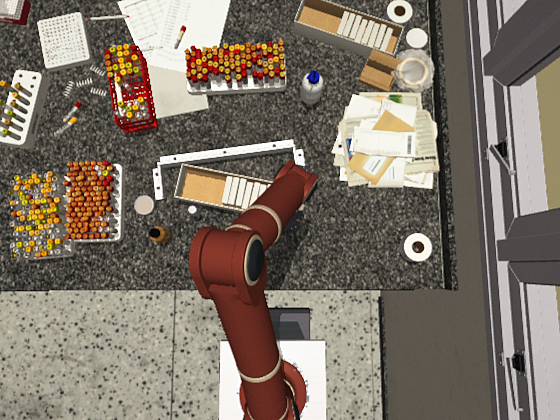

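The carton's left end is now behind the post at (192,210), and its far left corner, near (182,166), is just short of the fence. I'll push 20 mm further, then swing the right end.

```bash
python3 -m pendant '[[[0.005,-0.0007,0,0,0.35],[0.005,-0.0007,0,0,0.35],[0.005,-0.0007,0,0,0.35],[0.005,-0.0007,0,0,0.35],[-0.005,0,0,0,0.35],[-0.01,0,0,0,0.35],[-0.015,0,0,0,0.35],[0,0,-0.03,0,0.35],[0,0,-0.04,0,0.35],[0,0,-0.03,0,0.35],[0,0,0,0,0.35]]]'; python3 - <<'E'
from h import *
c,y=carton(); ex,ey=axes(y);print(manip.sense()["joints"].round(2))
t=c-110*ey-80*ex;print(t)
rel([*t,132]);rel([*t,132],np.degrees(y)+90)
E
```

```text
t: 13.2
ee_pos: [564.7, -64.3, 135.5]
eef_rot: [0.774, 0.633, 0.003, 0.003]
force: [0.4, 0.3, -0.5]
finger_gap: 60.7
grip_force: 0.0
carton world [603.1 142.6] size [105.6 308.2] yaw -0.2002 | bay [-58.7  -2.9] rel -0.3353 n 655
LF [ 47.3 140.2] LN [-52.8 175.1] RF [ -64.6 -180.9] RN [-164.7 -146. ] post clearance 12.5
[-0.26  0.65  0.53  1.8  -0.43  0.81  0.29]
[502.81496596  50.71378803]
tcp [563.2 -63.4 133.3] ydir -11.4 twist 0 shift_m [ 0.1    -0.0817  0.0011] t 13.25
tcp [563.2 -63.4 133.3] ydir -11.4 twist -89.92 shift_m [0.0819 0.0999 0.0011] t 13.25
```

```bash
python3 -m pendant '[[[0,0,0,8,1],[0,0,0,8,1],[0,0,0,8,1],[0,0,0,8,1],[0,0,0,8,1],[0,0,0,8,1],[0,0,0,8,1],[0,0,0,8,1],[0,0,0,8,1],[0,0,0,8,1],[0,0,0,0,1],[0,0,0,0,1]]]'; python3 - <<'E'
from h import *
c,y=carton(); ex,ey=axes(y);print(manip.sense()["joints"].round(2))
t=c-125*ey-80*ex;print(t)
rel([*t,132])
E
```

```text
t: 14.45
ee_pos: [561.6, -62.3, 130.3]
eef_rot: [1.0, -0.01, -0.001, -0.0]
force: [0.1, 0.0, 0.2]
finger_gap: 0.9
grip_force: 0.0
carton world [602.9 142.6] size [105.7 265.1] yaw -0.1983 | bay [-58.9  -2.9] rel -0.3334 n 463
LF [ 46.8 140.4] LN [-53.3 175.1] RF [ -64.4 -180.9] RN [-164.6 -146.2] post clearance 12.2
[-0.46  0.77  0.91  1.8  -0.75  0.95 -0.81]
[499.88506317  35.83779144]
tcp [561.9 -62.3 130.7] ydir -91.2 twist 0 shift_m [-0.064  -0.0969 -0.0011] t 14.5
```

```bash
python3 -m pendant '[[[-0.016,-0.024,0,0,1],[-0.016,-0.024,0,0,1],[-0.016,-0.024,0,0,1],[-0.016,-0.025,0,0,1],[0,0,0,0,1],[0,0,0.025,0,1],[0,0,0.025,0,1],[0,0,0.025,0,1],[0,0,0.023,0,1],[0,0,0,0,1]]]'; python3 - <<'E'
from h import *
c,y=carton(); ex,ey=axes(y);s=manip.sense();print(s["joints"].round(2))
d=s["ee_pos"][:2]-c;print("tool in carton",d@ex,d@ey)
E
```

```text
t: 15.5
ee_pos: [499.4, 35.5, 31.5]
eef_rot: [1.0, -0.012, -0.002, 0.0]
force: [-0.5, 1.0, 1.4]
finger_gap: 0.7
grip_force: 0.0
carton world [603.3 143.3] size [105.7 340.6] yaw -0.1978 | bay [-58.4  -2.3] rel -0.3329 n 589
LF [ 47.2 141.1] LN [-52.9 175.7] RF [ -63.9 -180.3] RN [-164.  -145.6] post clearance 12.5
[-0.59  0.83  0.77  2.05 -0.96  0.68 -0.76]
tool in carton -79.68974165806071 -126.12757812274995
```

```bash
python3 -m pendant '[[[0.005,-0.0008,0,0,1],[0.005,-0.0008,0,0,1],[0.004,-0.0006,0,0,1],[0.004,-0.0006,0,0,1],[0.004,-0.0006,0,0,1],[0.004,-0.0006,0,0,1],[0.004,-0.0006,0,0,1],[0.004,-0.0006,0,0,1],[0.004,-0.0006,0,0,1],[0.004,-0.0006,0,0,1]]]'; python3 - <<'E'
from h import *
c,y=carton(); ex,ey=axes(y);s=manip.sense();print(s["joints"].round(2))
d=s["ee_pos"][:2]-c;print("tool in carton",d@ex,d@ey)
E
```

```text
t: 16.55
ee_pos: [543.3, 41.7, 33.6]
eef_rot: [1.0, -0.011, -0.0, 0.0]
force: [-2.0, -1.4, 0.9]
finger_gap: 0.5
grip_force: 1.0
carton world [620.8 151.3] size [105.9 243.5] yaw -0.095 | bay [-40.    3.3] rel -0.2301 n 364
LF [ 50.3 156.8] LN [-52.9 180.9] RF [ -27.2 -174.3] RN [-130.4 -150.1] post clearance 20.3
[-0.59  0.88  0.79  1.93 -0.93  0.75 -0.83]
tool in carton -65.78699745825428 -116.17451660024946
```

```bash
python3 -m pendant '[[[0.004,0.0002,0,0,1],[0.004,0.0002,0,0,1],[0.004,0.0002,0,0,1],[0.004,0.0002,0,0,1],[0.004,0.0002,0,0,1],[0.004,0.0002,0,0,1],[0.004,0.0002,0,0,1],[0.004,0.0002,0,0,1]]]'; python3 - <<'E'
from h import *
c,y=carton(save="s2"); ex,ey=axes(y);s=manip.sense()
d=s["ee_pos"][:2]-c;print("tool in carton",d@ex,d@ey)
E
```

```text
t: 17.4
ee_pos: [575.1, 39.4, 33.6]
eef_rot: [1.0, -0.011, -0.0, -0.0]
force: [-3.2, -0.8, 0.9]
finger_gap: 0.5
grip_force: 1.5
carton world [638.2 156. ] size [106.2 228.8] yaw 0.0132 | bay [-22.2   5.7] rel -0.1219 n 313
LF [ 51.1 168. ] LN [-54.1 180.8] RF [   9.8 -169.5] RN [ -95.4 -156.6] post clearance 28.7
tool in carton -63.56854076678644 -115.92460876085732
```

View pics/s2.png

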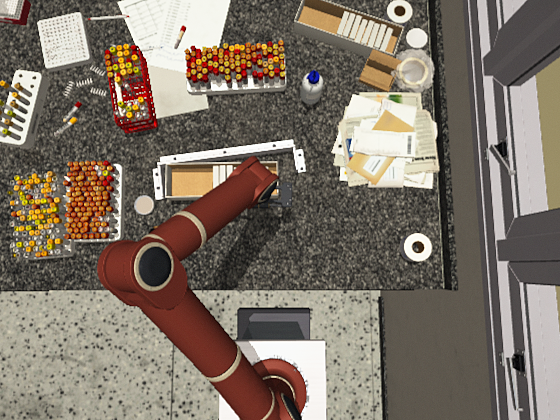

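The carton is inside, nearly parallel to the fence, and its left end at (165,180) is beside the left stop. Its right end still has about 40 mm to swing.

```bash
python3 -m pendant '[[[0.004,0.0004,0,0,1],[0.004,0.0004,0,0,1],[0.004,0.0004,0,0,1],[0.004,0.0004,0,0,1],[0.004,0.0004,0,0,1],[0.003,0,0,0,1],[0.003,0,0,0,1],[0.003,0,0,0,1]]]'; python3 - <<'E'
from h import *
c,y=carton(); ex,ey=axes(y);s=manip.sense()
d=s["ee_pos"][:2]-c;print("tool in carton",d@ex,d@ey)
E
```

```text
t: 18.25
ee_pos: [604.0, 36.5, 33.7]
eef_rot: [1.0, -0.012, -0.0, 0.0]
force: [-1.9, -1.0, 0.7]
finger_gap: 0.1
grip_force: 1.6
carton world [658.1 157.6] size [106.2 228. ] yaw 0.148 | bay [-2.2  4.5] rel 0.0129 n 288
LF [ 48.6 175.2] LN [-57.4 173.8] RF [  53.  -164.8] RN [ -53.  -166.2] post clearance 36.6
tool in carton -70.6500698966893 -111.90694197400357
```

```bash
python3 -m pendant '[[[-0.005,0,0,0,1],[-0.015,0,0,0,1],[-0.01,0,-0.02,0,1],[0,0,-0.04,0,0],[0,0,-0.04,-4.5,0],[0,0,0,-4.5,0],[0,0,0,0,0],[0,0,0,0,0]]]'; python3 - <<'E'
from h import *
c,y=carton();t=world((-82,10));rel([*t,132],97.74)
print(t)
E
```

```text
t: 19.1
ee_pos: [573.8, 38.2, 133.3]
eef_rot: [0.998, 0.066, 0.0, -0.001]
force: [0.3, -0.8, -0.6]
finger_gap: 36.1
grip_force: 0.0
carton world [657.8 157.1] size [107.2 218.1] yaw 0.1421 | bay [-2.6  4.1] rel 0.007 n 317
LF [ 49.2 174.4] LN [-56.8 173.7] RF [  51.6 -165.5] RN [ -54.4 -166.3] post clearance 36.7
tcp [573.5  38.  132.9] ydir -82.4 twist -0.12 shift_m [ 0.0201 -0.1126  0.0009] t 19.15
[578.30030088 152.26434783]
```

```bash
python3 -m pendant '[[[0,-0.028,0,0,0],[0,-0.028,0,0,0],[0.004,-0.028,0,0,0],[0.008,-0.028,0,0,0],[0,0,0,0,0],[0,0,0,0,0],[0,0,0.025,0,0],[0,0,0.025,0,0],[0,0,0.025,0,0],[0,0,0.025,0,0],[0,0,0,0,0],[0,0,0,0,0]]]'; python3 - <<'E'
from h import *
s=manip.sense();print(bay(s["ee_pos"][:2]),s["joints"].round(2));c,y=carton();rel([0,0,0],97.74)
E
```

```text
t: 20.35
ee_pos: [570.9, 148.1, 33.9]
eef_rot: [0.998, 0.066, -0.0, 0.001]
force: [-0.2, -0.4, 0.4]
finger_gap: 93.1
grip_force: 0.0
[-89.90820382   6.85171141] [-0.74  0.92  0.79  1.8  -0.88  0.82 -0.94]
carton world [673.1  32.2] size [105.9 214.5] yaw 0.134 | bay [  -4.2 -121.8] rel -0.0011 n 491
LF [49.  48.2] LN [-57.   48.3] RF [  48.6 -291.8] RN [ -57.4 -291.7] post clearance 36.0
tcp [571.6 148.4  34.7] ydir -82.4 twist -0.19 shift_m [-0.5864  0.07    0.0339] t 20.4
```

```bash
python3 -m pendant '[[[0.006,0,0,0,0],[0.006,0,0,0,0],[0.004,0,0,0,0],[0.003,0,0,0,0],[0.002,0,0,0,0],[0.002,0,0,0,0],[0.002,0,0,0,0],[0,0,0,0,0]]]';python3 -m pendant '[[[0.0015,0,0,0,0],[0.0015,0,0,0,0],[0,0,0,0,0]]]'; python3 - <<'E'
from h import *
s=manip.sense();print(bay(s["ee_pos"][:2]))
E
```

```text
t: 21.2
ee_pos: [593.6, 152.7, 33.4]
eef_rot: [0.998, 0.066, -0.002, -0.0]
force: [-4.4, -0.2, 3.9]
finger_gap: 92.8
grip_force: 2.7
t: 21.5
ee_pos: [596.0, 152.9, 33.4]
eef_rot: [0.998, 0.067, -0.003, -0.0]
force: [-6.3, -1.3, 5.3]
finger_gap: 92.8
grip_force: 3.2
[-64.3907446    8.26661847]
```

```bash
python3 -m pendant '[[[0.001,0,0,0,0],[0.001,0,0,0,0],[0,0,0,0,0]]]';python3 -m pendant '[[[0.001,0,0,0,0],[0.001,0,0,0,0],[0,0,0,0,0]]]'; python3 - <<'E'
from h import *
s=manip.sense();print(bay(s["ee_pos"][:2]))
carton()
E
```

```text
t: 21.8
ee_pos: [596.1, 152.9, 33.4]
eef_rot: [0.998, 0.067, -0.005, -0.0]
force: [-10.3, -2.5, 8.0]
finger_gap: 93.2
grip_force: 5.1
t: 22.1
ee_pos: [596.2, 152.7, 33.4]
eef_rot: [0.998, 0.068, -0.007, -0.0]
force: [-13.1, -3.2, 10.7]
finger_gap: 93.1
grip_force: 6.8
[-64.1578573    8.03524977]
carton world [684.3  -6.8] size [106.2 174.5] yaw 0.1374 | bay [   1.6 -161.9] rel 0.0023 n 376
LF [54.2  8.2] LN [-51.8   8. ] RF [  55.  -331.8] RN [ -51. -332.] post clearance 41.0
```

The force rises with no further motion, so the carton is against the fence. I'll back off and check with a clear view.

```bash
python3 -m pendant '[[[-0.004,0,0,0,0],[-0.01,0,0,0,0],[-0.016,0,0,0,0],[0,0,-0.03,0,0],[0,0,-0.05,0,0],[0,0,-0.05,0,0],[-0.04,0,-0.04,0,0],[-0.05,0,0,0,0],[0,0.05,0,0,0],[0,0.05,0,0,0],[0,0.05,0,0,0],[0,0.05,0,0,0],[0,0.05,0,0,0],[0,0.05,0,0,0],[0,0,0,0,0]]]'; python3 - <<'E'
from h import *
carton(save="s3")
P=cloud("top",manip.grab_frame("top")[1])
for n,b in dict(bottle=(145,220,172,248),dish=(132,192,156,217),film=(400,230,436,264)).items():
    q=reg(P,*b,7,120)
    if len(q): z=np.percentile(q[:,2],97);print(n,q[q[:,2]>z-8].mean(0))
E
```

```text
t: 23.65
ee_pos: [527.4, -168.8, 200.6]
eef_rot: [0.998, 0.06, 0.002, 0.004]
force: [-0.3, -0.5, 0.6]
finger_gap: 93.0
grip_force: 0.0
carton world [661.8 157.4] size [106.6 340.4] yaw 0.136 | bay [1.4 3.8] rel 0.0009 n 793
LF [ 54.3 173.9] LN [-51.7 173.8] RF [  54.6 -166.1] RN [ -51.4 -166.2] post clearance 41.3
bottle [473.26755477 343.01496002  97.37378406]
dish [567.04406725 400.54258077  14.50346749]
film [ 433.08119958 -436.25534627   52.57669413]
```

View pics/s3.png

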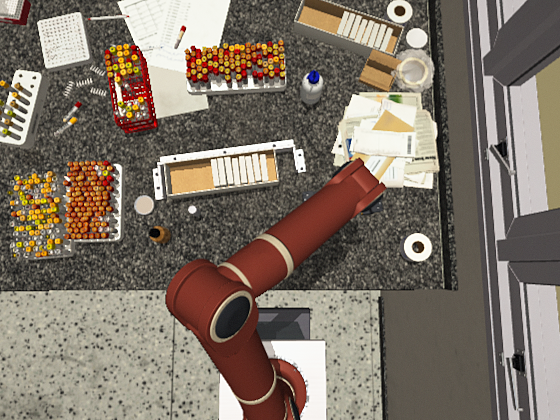

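The picture shows the carton from (165,180) to (278,170), flat against the fence between both stops. The bottle, dish and film roll haven't moved, and the arm is clear.

```bash
python3 -c "
from rig import manip
print(manip.sign_off())"
```

```text
the job is handed in; nothing more can be done
None
```

The carton is parked behind the post, flat against the back fence between the two end stops. It went in left end first, pushed with no more than about 17 N measured, and the job was handed in at about 24 s with the bottle, dish and film roll where they stood.

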